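# Change flasks in the sprung ring cradle and hold the next one down

## Task

Take the flask that sits in the sprung ring cradle and stand it on the free round pad of the low drying shelf, completing the neat row of three, and let go of it. Then fetch the flask that stands alone on the bench, set it upright, foot down, in the cradle's ring and press it down until the ring comes down onto the rim of the wooden cup. Finish while still holding it pressed fully down for the decorator; leave the two flasks already on the shelf and the other things on the bench where they are.

Things in the scene. Friction and masses are not known exactly. Their poses are not given: they have to be found in the camera images.
- done_flask_center (a point): The flask that starts upright in the cradle's ring: pale turned-wood flask, ball belly 68 mm in diameter, flat foot 32 mm, straight neck 24 mm in diameter, 110 mm tall, 0.18 kg. Point on its axis half-way up (55 mm above the foot's underside), z up; belly centre 19 mm below it, neck from 13 to 55 mm above it. Seated upright in the ring, this point is 42 mm above the ring's top.
- next_flask_center (a point): The flask that starts alone on the bench, same shape: pale turned-wood flask, ball belly 68 mm in diameter, flat foot 32 mm, straight neck 24 mm in diameter, 110 mm tall, 0.18 kg. Point on its axis half-way up (55 mm above the foot's underside), z up; belly centre 19 mm below it, neck from 13 to 55 mm above it. 
- row_a_center (a point): One of the two flasks that already stand on the shelf, same shape; stays there. Point on its axis half-way up (55 mm above the foot's underside), z up; belly centre 19 mm below it, neck from 13 to 55 mm above it. 
- row_b_center (a point): The other flask that already stands on the shelf, same shape; stays there. Point on its axis half-way up (55 mm above the foot's underside), z up; belly centre 19 mm below it, neck from 13 to 55 mm above it. 
- free_place (a point): Centre of the free one of three round cork pads (60 mm across) on the low drying shelf, at its top face, 50 mm above the bench. The shelf is a fixed board 120 x 290 mm; the pads lie 95 mm apart in a line along its long side (this point's y axis). The free pad may be at either end or in the middle.
- ring_top (a point): Centre of the top face of the steel ring (hole 50 mm, outside 76, 12 thick), moving with it; 64 mm above the bench at rest. The ring rides on a coil spring above a fixed dark wooden cup (100 mm across, rim 32 mm above the bench), with three thin pins round it (60 mm high). A flask's foot goes through the hole and its belly rests on the ring's inner edge.
- ring (a joint): How far the ring is pressed down, m: 0 at rest (top), 0.020 at the stop, on the cup's rim. The spring pushes back with about 3 N at the top, rising 0.4 N per mm to about 11 N at the stop; a flask's own weight does not press it down.
- bowl_stack: Stack of two shallow bowls, 100 mm across, 60 mm tall; origin at the centre of its underside. To be left alone.
- brush_grip (a point): Handle of a brush that lies on the bench. To be left alone.
- black_box: Small black box 90 x 70 x 45 mm, origin at the centre of its underside. To be left alone.
Things that resemble listed ones, but are neither listed nor needed, are in the scene too. Leave any pink or red look-alike of the part that bears done_flask_center alone.

How it is judged:
By the outcome, as a careful person would: the job done as asked, in the order asked, and still so for the second after the job is handed in, while the arm keeps its last pose, push and grip.
It also fails if it takes over 54 s, if anything falls off the work surface, if the arm or the gripper's body presses on something with over 40 N, if the wrist force passes 120 N, or if a joint passes its speed limit or range.

## Robot

A 7-joint arm with a two-finger parallel gripper is mounted at the origin on the work surface. World frame = base frame: x ahead of the robot, y to its left, z up, the work surface at z = 0. Lengths are in m, angles in rad, forces in N, time in s.
With the tool pointing down it reaches from about 0.4 to 0.85 m from the base axis. Payload 4.5 kg.
Tool frame: the origin (TCP) lies midway between the tips of the shut fingers; the grasp point (between the pads) lies 19 mm behind it; z points along the fingers, y is the direction in which the jaws open and shut (so a half turn about z gives the same grasp; the last joint's range is limited). The gripper opens to 88 mm and grips with 3 to 60 N. Pads are 18 mm wide; open, the fingers measure 123 mm over their backs; the gripper's body (75 mm by 187 mm) begins 45 mm behind the grasp point.
Start: joints at [1.196, 0.689, -0.195, 1.565, 0.157, 0.902, -0.215], TCP at [0.248, -0.574, 0.239] pointing down, gripper open.
Joint ranges: [-3.01, 3.01], [-0.46, 2.08], [-1.47, 1.51], [0.13, 2.56], [-1, 4.14], [0.04, 2.09], [-2.66, 2.66]. Speed limits (rad/s): [2.57, 2.57, 3.14, 3.14, 3.14, 3.14, 3.14].

## Interface

Orientations are given as a unit quaternion [x, y, z, w].
In Python, from plant import r gives the robot as it stands. The module is installed in compiled form; this text tells all that it offers.
- The arm moves only by the shell command python3 -m jog 'ROWS' [FORCE]. ROWS is JSON, a list of rows, each an object with "translation": the shift along the tool's x, y, z in units of 40 mm (1.0 is 40 mm), a list of three; "twist": the turn about the tool's z in units of 6 degrees (1.0 is 6 degrees); "claw": the opening in per cent of the stroke, from 0 (shut) to 100 (fully open). A call has 1 to 20 rows; each row shifts and turns the commanded pose from where the row before left it, along the tool's axes as they then stand; what a row does not reach is not made up. A row lasts 1/12 s, in which the tool goes at most 41.7 mm and 7.16 degrees, less where a joint would pass 70% of its speed; a pose out of reach is approached as far as the arm can. A call is refused whole if a number of a shift passes 1 or a number of a turn 1, either way. A call with a gripper value outside its range is refused whole. The fingers move at their own pace and stop on an object; FORCE is the grip in N (left out, the last holds). Time passes only in rows, so rows that do not move let the fingers close. It gives the time, the measured TCP pose, the force and the opening at its end, in the units of the state.
- r.get_state(): the state, without advancing time (a new reading comes with each control period).
- r.snapshot(name): name is "side" or "top"; returns a dict with "img" (480x640x3 uint8, red, green, blue), "fx", "fy", "cx", "cy" (pixels), "dist_coeffs" ([k1, k2, p1, p2, k3] as OpenCV has them; the pictures are not rectified), "origin" and "rotation" of the camera in the world. Camera axes: x right, y up, looking along -z (the intrinsics and any distortion apply to the point x, -y, -z); pixel columns grow to the right and rows downward; lengths in m; the calibration is good to about 2 mm. A picture is of the moment at which its call begins. There is no depth.
- r.finish_job(): hands the job in, once; it reports no verdict.
Trained networks look in the newest picture that a camera, given by its name, has taken for a name from the list of things; names that differ only in an ending like _2 or _b are one class to them, and where a whole thing is asked for, a point or a joint stands for the part that bears it (a point fixed in the world has none). Each returns a list of dicts, best first, with "confidence" (0 to 1); they miss things now and then, are a little off and sometimes report something else, mostly with a low value. They report only what shows in the picture. A call takes as long as a camera call. They do not tell look-alikes from the thing itself.
- r.spot_in(label, camera): "rect" ([left, top, right, bottom] in pixels, round what is visible of it).
- r.spot_point(label, camera): "location" ([row, column] in pixels: a listed point, or the origin of a listed thing).
The state is a dict: "clock": time; "q": joint angles; "qd": joint speeds; "joint_torque": joint torques, N m; "tool_pos": TCP position; "eef_rot": TCP orientation; "contact_force": force on the tool from outside, world axes, zero at the start; "moment": the same for the moment, N m; "opening": opening from 0.0 (shut) to 1.0 (fully open).
Only numpy, scipy, OpenCV 4.12 (cv2) and the standard library are available. Lean on these libraries where they do the work, as an engineer would, in place of code of your own. Each camera call takes 0.05 s, during which the arm holds its last target. There are 200 camera calls.

## Working session

There is one attempt and no reset: what is moved stays moved. The work goes in short steps, Python scripts to look and compute and a shell command to move; the robot and the scene stay as the last step left them, time stands still between calls to the robot, and variables do not carry over. Pictures are saved under pics/ and viewed, about 8 in all and at most 12, crops included, and the job is handed in when it is done.

```bash
mkdir -p pics; cat > h.py <<'E'
import numpy as np, cv2
from plant import r
def cam(n):
    s=r.snapshot(n); 
    s['K']=np.array([[s['fx'],0,s['cx']],[0,s['fy'],s['cy']],[0,0,1.]]); s['R']=np.array(s['rotation']).reshape(3,3) if np.size(s['rotation'])==9 else None
    if s['R'] is None:
        from scipy.spatial.transform import Rotation as T; s['R']=T.from_quat(s['rotation']).as_matrix()
    s['o']=np.array(s['origin']); s['d']=np.array(s['dist_coeffs'],float); return s
def ray(s,row,col):
    u=cv2.undistortPoints(np.array([[[col,row]]],float),s['K'],s['d'])[0,0]
    v=s['R']@np.array([u[0],-u[1],-1]); return s['o'],v/np.linalg.norm(v)
def tri(a,b):
    (o,v),(p,w)=a,b
    t=np.linalg.lstsq(np.c_[v,-w],p-o,rcond=None)[0]
    A,B=o+t[0]*v,p+t[1]*w; return (A+B)/2,np.linalg.norm(A-B)
def atz(a,z): o,v=a; return o+v*(z-o[2])/v[2]
def proj(s,P):
    c=s['R'].T@(np.array(P)-s['o']); c=np.array([c[0],-c[1],-c[2]])
    return cv2.projectPoints(c[None],np.zeros(3),np.zeros(3),s['K'],s['d'])[0][0,0]
def save(s,n): cv2.imwrite('pics/'+n,s['img'][:,:,::-1])
E
python3 - <<'E'
from h import *
st=r.get_state(); print({k:np.round(v,3).tolist() for k,v in st.items()})
S={}
for n in('side','top'):
    S[n]=cam(n); save(S[n],n+'0.png'); print(n,S[n]['o'].round(3),S[n]['R'].round(2).tolist(),S[n]['d'])
    for l in['done_flask_center','next_flask_center','row_a_center','free_place','ring_top','bowl_stack','brush_grip','black_box']:
        print(l,[(np.round(d['location']).astype(int).tolist(),round(d['confidence'],2)) for d in r.spot_point(l,n)])
E
```

```text
{'clock': 0.0, 'q': [1.196, 0.69, -0.195, 1.566, 0.157, 0.903, -0.215], 'qd': [0.001, 0.001, 0.0, 0.001, -0.0, 0.0, 0.0], 'joint_torque': [0.0, -52.756, -1.266, -15.343, -0.053, 0.007, 0.0], 'tool_pos': [0.248, -0.573, 0.238], 'eef_rot': [0.979, 0.203, -0.0, -0.001], 'contact_force': [-0.375, 0.032, -0.416], 'moment': [-0.023, -0.012, 0.008], 'opening': 0.997}
side [0.342 0.551 0.634] [[-0.9, 0.31, -0.31], [-0.44, -0.6, 0.67], [0.02, 0.74, 0.68]] [-0.08990771  0.          0.          0.          0.        ]
done_flask_center [([213, 368], 0.97), ([271, 422], 0.93), ([227, 454], 0.82), ([249, 289], 0.77), ([279, 348], 0.69)]
next_flask_center []
row_a_center [([321, 331], 0.61)]
free_place [([394, 302], 0.76)]
ring_top [([233, 366], 0.82)]
bowl_stack [([221, 283], 0.88), ([287, 209], 0.74)]
brush_grip [([286, 211], 0.97)]
black_box [([181, 314], 0.69)]
top [0.443 0.045 1.153] [[-0.01, 0.99, -0.12], [-1.0, -0.01, 0.0], [-0.0, 0.12, 0.99]] [-0.17615271  0.          0.          0.          0.        ]
done_flask_center [([255, 371], 0.97), ([341, 432], 0.92), ([268, 302], 0.91), ([193, 313], 0.71), ([328, 350], 0.56)]
next_flask_center [([269, 486], 0.77)]
row_a_center [([282, 224], 0.59)]
free_place [([284, 176], 0.69)]
ring_top []
bowl_stack [([162, 372], 0.83), ([286, 177], 0.7)]
brush_grip [([151, 248], 0.6), ([255, 372], 0.32)]
black_box [([155, 455], 0.74)]
```

View pics/side0.png

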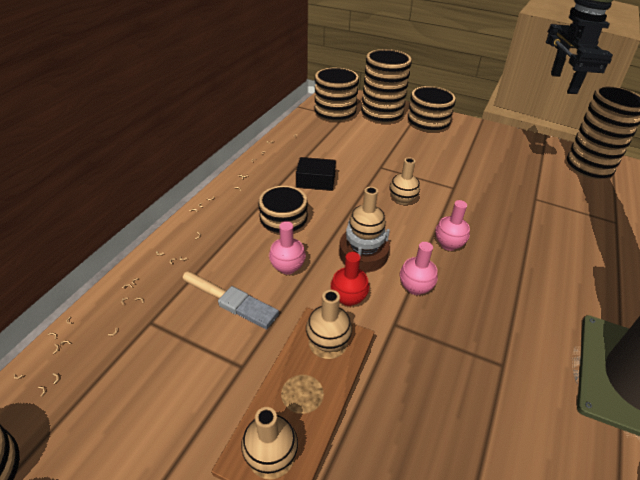

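View pics/top0.png

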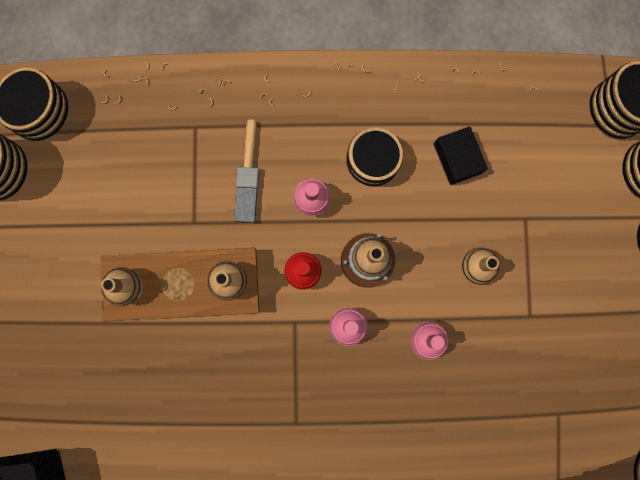

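The side view shows the done flask in the cradle with its mouth near (371,190) and the ring near (367,235). The lone next flask has its mouth near (409,161), and the free middle pad is at (302,393). The top view shows the done flask at (371,255), the next flask at (485,267), the pad at (178,284), and row flasks at (120,286) and (227,280). The red and pink ones are decoys.

```bash
python3 - <<'E'
from h import *
S={n:cam(n) for n in('side','top')}
for l in['next_flask_center','row_a_center','ring_top','free_place','done_flask_center']:
  for n in S: print(l,n,[(np.round(d['location'],1).tolist(),round(d['confidence'],2)) for d in r.spot_point(l,n)],[np.round(d['rect']).astype(int).tolist() for d in r.spot_in(l,n)])
a=S['side'];b=S['top']
def t(n,p,q):
    P,e=tri(ray(a,*p),ray(b,*q)); print(n,P.round(4),'gap',round(e,4))
t('done c',(213,368),(255,371)); t('done mouth',(190.5,371),(254,377))
t('next mouth',(161,409),(263,491)); t('pad',(394,302),(284,176)); t('pad eye',(393,302.5),(284,178))
t('rowa',(321,331),(282,224)); t('rowa mouth',(297,331),(279.5,225)); t('rowb mouth',(417,266),(285,109))
print('ring z.064',atz(ray(a,233,366),.064)); print('next z.055 top',atz(ray(b,269,486),.055)); print('next mouth z.11',atz(ray(b,263,491),.11),atz(ray(a,161,409),.11))
s=np.hstack([cv2.resize(a['img'][140:260,320:440],(400,400),interpolation=2),cv2.resize(b['img'][215:315,330:430],(400,400),interpolation=2)])
s2=np.hstack([cv2.resize(a['img'][140:220,365:445],(267,267),interpolation=2),cv2.resize(b['img'][230:310,445:525],(266,267),interpolation=2),cv2.resize(b['img'][245:325,140:220],(267,267),interpolation=2)])[:200+0]
cv2.imwrite('pics/c1.png',np.vstack([s,s2])[:,:,::-1])
E
```

```text
next_flask_center side [([182.0, 404.4], 0.63)] [[391, 160, 418, 202]]
next_flask_center top [([266.5, 483.5], 0.58)] [[460, 250, 500, 285]]
row_a_center side [([320.7, 329.2], 0.78)] [[307, 291, 353, 354], [390, 157, 420, 205]]
row_a_center top [([281.2, 224.6], 0.88), ([157.0, 455.8], 0.34)] [[205, 261, 247, 301], [346, 126, 405, 182]]
ring_top side [([234.1, 365.5], 0.86)] [[346, 228, 386, 260]]
ring_top top [([162.3, 372.6], 0.7)] [[351, 236, 385, 281]]
free_place side [([393.7, 299.5], 0.67)] [[286, 380, 316, 407]]
free_place top [([285.0, 178.4], 0.96)] [[164, 275, 191, 297]]
done_flask_center side [([279.9, 351.6], 0.95), ([224.4, 454.1], 0.79), ([246.1, 288.8], 0.72), ([213.0, 369.5], 0.61), ([267.5, 421.0], 0.55), ([220.1, 282.2], 0.31)] [[401, 243, 439, 291], [349, 187, 386, 242], [270, 221, 308, 276], [434, 199, 467, 251], [335, 253, 367, 309]]
done_flask_center top [([339.5, 432.6], 0.98), ([194.6, 311.8], 0.95), ([326.0, 348.6], 0.87), ([256.0, 369.4], 0.74), ([269.2, 300.3], 0.58)] [[350, 237, 390, 278], [282, 250, 324, 290], [330, 309, 368, 344], [291, 178, 335, 216], [409, 321, 448, 361], [346, 125, 401, 186]]
done c [ 0.5301 -0.0695  0.1089] gap 0.0044
done mouth [ 0.5291 -0.0737  0.1581] gap 0.0009
next mouth [ 0.5139 -0.2803  0.1072] gap 0.002
pad [0.4875 0.2793 0.0509] gap 0.0034
pad eye [0.4879 0.2762 0.0482] gap 0.0027
rowa [0.4883 0.184  0.1069] gap 0.0024
rowa mouth [0.4919 0.1768 0.1512] gap 0.0007
rowb mouth [0.4834 0.3709 0.1562] gap 0.0011
ring z.064 [ 0.52542545 -0.06477211  0.064     ]
next z.055 top [ 0.50763632 -0.28637403  0.055     ]
next mouth z.11 [ 0.51470176 -0.27922983  0.11      ] [ 0.5120615  -0.27602137  0.11      ]
```

View pics/c1.png

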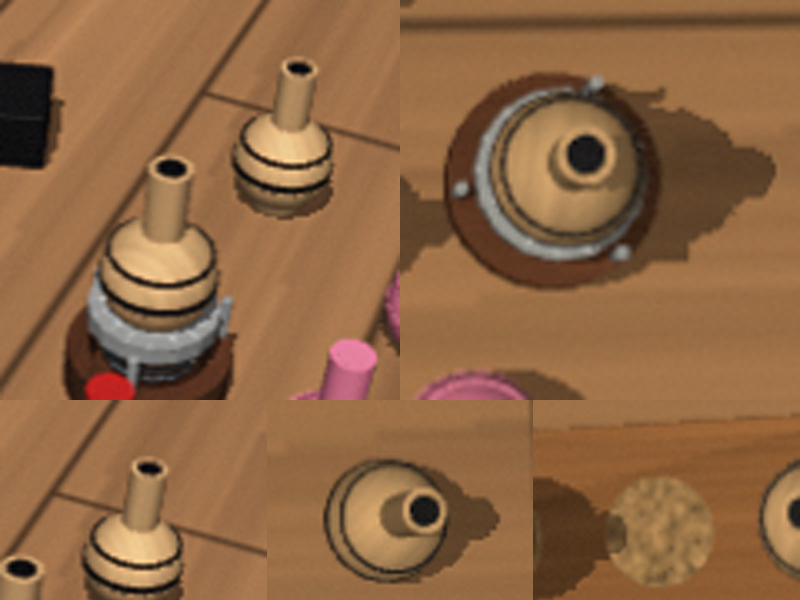

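The done flask's mouth is at (371.6,190.4) in side and (376,254) in top, which gives (0.529,-0.074) with the top at 0.158 (expected 0.161). The next flask's mouth gives (0.514,-0.279,0.108). The pad is at (0.488,0.275,0.049). All three match the stated heights. Now I move above the cradle flask.

```bash
cat >> h.py <<'E'
def go(P):
    from scipy.spatial.transform import Rotation as T
    s=r.get_state(); M=T.from_quat(s['eef_rot']).as_matrix()
    print('t',round(s['clock'],2),'tcp',np.round(s['tool_pos'],4),'F',np.round(s['contact_force'],1),'op',round(s['opening'],3),'x',M[:,0].round(3),'units',(M.T@(np.array(P)-s['tool_pos'])/.04).round(3))
E
python3 -m jog '[{"translation":[0.63,-0.48,0],"twist":0,"claw":70},{"translation":[0.63,-0.48,0],"twist":0,"claw":70},{"translation":[0.63,-0.48,0],"twist":0,"claw":70},{"translation":[0.63,-0.48,0],"twist":0,"claw":70},{"translation":[0.63,-0.48,0],"twist":0,"claw":70},{"translation":[0.63,-0.48,0],"twist":0,"claw":70},{"translation":[0.63,-0.48,0],"twist":0,"claw":70},{"translation":[0.63,-0.48,0],"twist":0,"claw":70},{"translation":[0.63,-0.48,0],"twist":0,"claw":70},{"translation":[0.63,-0.48,0],"twist":0,"claw":70},{"translation":[0.63,-0.48,0],"twist":0,"claw":70},{"translation":[0.63,-0.48,0],"twist":0,"claw":70},{"translation":[0.63,-0.48,0],"twist":0,"claw":70},{"translation":[0.63,-0.48,0],"twist":0,"claw":70},{"translation":[0.63,-0.48,0],"twist":0,"claw":70},{"translation":[0.63,-0.48,0],"twist":0,"claw":70},{"translation":[0.63,-0.48,0],"twist":0,"claw":70},{"translation":[0.63,-0.48,0],"twist":0,"claw":70},{"translation":[0,0,0],"twist":0,"claw":70}]' 40
python3 -c "
from h import *
go([.529,-.0735,.125])"
```

```text
clock: 3.58
tool_pos: [0.5311, -0.068, 0.2391]
eef_rot: [0.978, 0.208, 0.003, -0.002]
contact_force: [2.0, 0.6, 1.0]
opening: 0.697
t 3.58 tcp [ 0.5311 -0.068   0.2391] F [2.  0.6 1. ] op 0.697 x [0.913 0.407 0.006] units [-0.121  0.114  2.851]
```

```bash
python3 -m jog '[{"translation":[-0.12,0.11,0],"twist":0,"claw":60},{"translation":[0,0,0.4],"twist":0,"claw":60},{"translation":[0,0,0.2],"twist":0,"claw":60},{"translation":[0,0,0],"twist":0,"claw":60}]'
python3 - <<'E'
from h import *
go([.529,-.0735,.125])
a,b=cam('side'),cam('top')
cv2.imwrite('pics/c2.png',np.hstack([cv2.resize(a['img'][110:260,300:450],(400,400),interpolation=2),cv2.resize(b['img'][205:305,330:430],(400,400),interpolation=2)])[:,:,::-1])
E
```

```text
clock: 3.92
tool_pos: [0.5226, -0.0837, 0.2132]
eef_rot: [0.979, 0.202, -0.002, -0.0]
contact_force: [-0.2, 1.0, 1.4]
opening: 0.596
t 3.92 tcp [ 0.5226 -0.0837  0.2132] F [-0.2  1.   1.4] op 0.596 x [ 0.919  0.395 -0.004] units [ 0.257 -0.168  2.204]
```

View pics/c2.png

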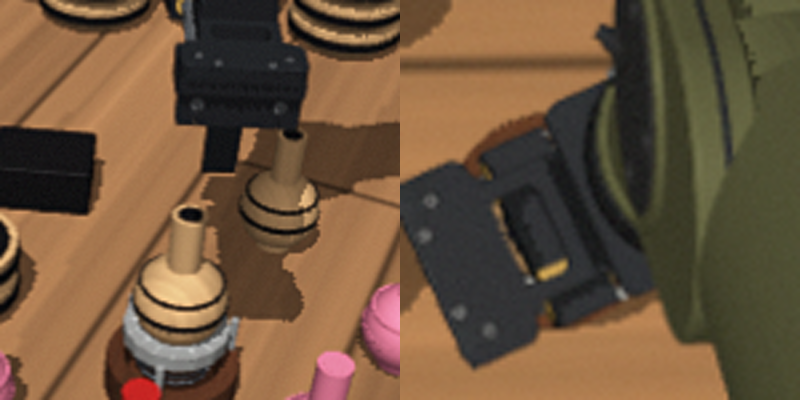

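The gripper hovers above the neck, with only one finger visible in side. The earlier reading was still swinging, so I let it settle first.

```bash
python3 -m jog '[{"translation":[0.17,-0.14,0],"twist":0,"claw":60},{"translation":[0,0,0],"twist":0,"claw":60},{"translation":[0,0,0],"twist":0,"claw":60},{"translation":[0,0,0],"twist":0,"claw":60},{"translation":[0,0,0],"twist":0,"claw":60}]'
python3 -c "
from h import *
go([.529,-.0735,.125])"
```

```text
clock: 4.43
tool_pos: [0.5287, -0.0742, 0.2149]
eef_rot: [0.979, 0.203, 0.0, 0.0]
contact_force: [0.6, 0.2, -0.5]
opening: 0.604
t 4.43 tcp [ 0.5287 -0.0742  0.2149] F [ 0.6  0.2 -0.5] op 0.604 x [0.918 0.398 0.   ] units [ 0.014 -0.014  2.248]
```

```bash
python3 -m jog '[{"translation":[0,0,0.3],"twist":0,"claw":60},{"translation":[0,0,0.5],"twist":0,"claw":60},{"translation":[0,0,0.5],"twist":0,"claw":60},{"translation":[0,0,0.5],"twist":0,"claw":60},{"translation":[0,0,0.3],"twist":0,"claw":60},{"translation":[0,0,0.15],"twist":0,"claw":60},{"translation":[0,0,0],"twist":0,"claw":60},{"translation":[0,0,0],"twist":0,"claw":60},{"translation":[0,0,0],"twist":0,"claw":10},{"translation":[0,0,0],"twist":0,"claw":10},{"translation":[0,0,0],"twist":0,"claw":10},{"translation":[0,0,0],"twist":0,"claw":10},{"translation":[0,0,0],"twist":0,"claw":10},{"translation":[0,0,0],"twist":0,"claw":10}]' 30
python3 -c "
from h import *
go([.529,-.0735,.22])"
```

```text
clock: 5.6
tool_pos: [0.5286, -0.0735, 0.1249]
eef_rot: [0.979, 0.203, 0.0, -0.0]
contact_force: [-0.7, 1.8, 1.4]
opening: 0.262
t 5.6 tcp [ 0.5286 -0.0735  0.1249] F [-0.7  1.8  1.4] op 0.262 x [0.917 0.398 0.   ] units [ 0.011  0.003 -2.377]
```

```bash
python3 -m jog '[{"translation":[0,0,-0.2],"twist":0,"claw":10},{"translation":[0,0,-0.4],"twist":0,"claw":10},{"translation":[0,0,-0.5],"twist":0,"claw":10},{"translation":[0,0,-0.5],"twist":0,"claw":10},{"translation":[0,0,-0.5],"twist":0,"claw":10},{"translation":[0,0,-0.5],"twist":0,"claw":10},{"translation":[0,0,-0.4],"twist":0,"claw":10},{"translation":[0,0,-0.3],"twist":0,"claw":10},{"translation":[0,0,-0.1],"twist":0,"claw":10},{"translation":[0,0,0],"twist":0,"claw":10},{"translation":[0,0,0],"twist":0,"claw":10}]'
python3 -c "
from h import *
go([.488,.275,.26])
save(cam('side'),'s3.png')"
```

```text
clock: 6.52
tool_pos: [0.5282, -0.0744, 0.2604]
eef_rot: [0.979, 0.203, -0.0, 0.0]
contact_force: [0.1, 0.2, -2.3]
opening: 0.26
t 6.52 tcp [ 0.5282 -0.0744  0.2604] F [ 0.1  0.2 -2.3] op 0.26 x [ 0.918  0.397 -0.001] units [ 2.548e+00 -8.415e+00  7.000e-03]
```

View pics/s3.png

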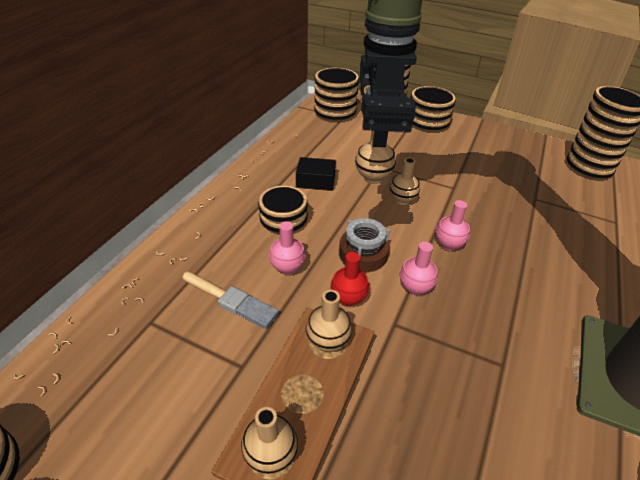

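The done flask hangs upright in the gripper at (376,160), and the empty ring is at (367,234). Now carry it over the middle pad.

```bash
python3 -m jog '[{"translation":[0.06,-0.2,0],"twist":0,"claw":10},{"translation":[0.12,-0.4,0],"twist":0,"claw":10},{"translation":[0.18,-0.6,0],"twist":0,"claw":10},{"translation":[0.18,-0.6,0],"twist":0,"claw":10},{"translation":[0.18,-0.6,0],"twist":0,"claw":10},{"translation":[0.18,-0.6,0],"twist":0,"claw":10},{"translation":[0.18,-0.6,0],"twist":0,"claw":10},{"translation":[0.18,-0.6,0],"twist":0,"claw":10},{"translation":[0.18,-0.6,0],"twist":0,"claw":10},{"translation":[0.18,-0.6,0],"twist":0,"claw":10},{"translation":[0.18,-0.6,0],"twist":0,"claw":10},{"translation":[0.18,-0.6,0],"twist":0,"claw":10},{"translation":[0.18,-0.6,0],"twist":0,"claw":10},{"translation":[0.18,-0.6,0],"twist":0,"claw":10},{"translation":[0.15,-0.45,0],"twist":0,"claw":10},{"translation":[0.08,-0.2,0],"twist":0,"claw":10},{"translation":[0,0,0],"twist":0,"claw":10},{"translation":[0,0,0],"twist":0,"claw":10},{"translation":[0,0,0],"twist":0,"claw":10},{"translation":[0,0,0],"twist":0,"claw":10}]'
python3 - <<'E'
from h import *
go([.488,.275,.125])
a,b=cam('side'),cam('top')
f=lambda l,n:print(l,n,[(np.round(d['location'],1).tolist(),round(d['confidence'],2)) for d in r.spot_point(l,n)])
f('ring_top','top');f('free_place','side');
cv2.imwrite('pics/c4.png',np.hstack([cv2.resize(a['img'][230:480,180:430],(400,400),interpolation=2),cv2.resize(b['img'][215:305,320:410],(400,400),interpolation=2)])[:,:,::-1])
save(b,'t4.png')
E
```

```text
clock: 8.23
tool_pos: [0.489, 0.2747, 0.2605]
eef_rot: [0.979, 0.202, -0.0, 0.001]
contact_force: [0.2, 0.4, -1.9]
opening: 0.262
t 8.23 tcp [0.489  0.2747 0.2605] F [ 0.2  0.4 -1.9] op 0.262 x [ 0.919  0.395 -0.001] units [-0.019 -0.021  3.389]
ring_top top [([258.5, 368.6], 0.82)]
free_place side [([394.6, 300.4], 0.72)]
```

View pics/c4.png

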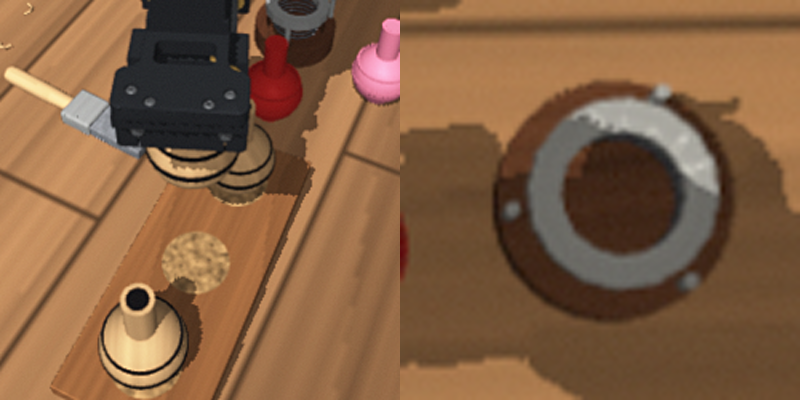

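The flask is held above the shelf with the pad clear at (302,394) in side, row flasks undisturbed. The empty ring's centre in top is at (370.4,258.4). Lower onto the pad, slowly at the end.

```bash
python3 -m jog '[{"translation":[0,0,0.3],"twist":0,"claw":10},{"translation":[0,0,0.5],"twist":0,"claw":10},{"translation":[0,0,0.5],"twist":0,"claw":10},{"translation":[0,0,0.5],"twist":0,"claw":10},{"translation":[0,0,0.5],"twist":0,"claw":10},{"translation":[0,0,0.4],"twist":0,"claw":10},{"translation":[0,0,0.3],"twist":0,"claw":10},{"translation":[0,0,0.15],"twist":0,"claw":10},{"translation":[0,0,0.1],"twist":0,"claw":10},{"translation":[0,0,0],"twist":0,"claw":10},{"translation":[0,0,0],"twist":0,"claw":10},{"translation":[0,0,0],"twist":0,"claw":10}]'
python3 - <<'E'
from h import *
go([.488,.275,.124])
a,b=cam('side'),cam('top')
print(tri(ray(a,234,367),ray(b,258.4,370.4)),atz(ray(b,258.4,370.4),.064),atz(ray(a,234,367),.064))
cv2.imwrite('pics/c5.png',np.hstack([cv2.resize(a['img'][230:480,180:430],(500,500),interpolation=2)])[:,:,::-1])
E
```

```text
clock: 9.43
tool_pos: [0.4892, 0.2771, 0.1315]
eef_rot: [0.979, 0.203, 0.001, -0.0]
contact_force: [-0.1, 0.1, -0.9]
opening: 0.263
t 9.43 tcp [0.4892 0.2771 0.1315] F [-0.1  0.1 -0.9] op 0.263 x [0.918 0.397 0.002] units [-0.049  0.037  0.188]
(array([ 0.52852518, -0.07444297,  0.05294569]), np.float64(0.004779289390738834)) [ 0.52997482 -0.07269419  0.064     ] [ 0.52267153 -0.06297978  0.064     ]
```

```bash
python3 -m jog '[{"translation":[0,0,0.05],"twist":0,"claw":10},{"translation":[0,0,0.05],"twist":0,"claw":10},{"translation":[0,0,0],"twist":0,"claw":10},{"translation":[0,0,0],"twist":0,"claw":10},{"translation":[0,0,0],"twist":0,"claw":10}]'
python3 -m jog '[{"translation":[0,0,0.05],"twist":0,"claw":10},{"translation":[0,0,0],"twist":0,"claw":10},{"translation":[0,0,0],"twist":0,"claw":10},{"translation":[0,0,0],"twist":0,"claw":10}]'
python3 -m jog '[{"translation":[0,0,0.05],"twist":0,"claw":10},{"translation":[0,0,0],"twist":0,"claw":10},{"translation":[0,0,0],"twist":0,"claw":10},{"translation":[0,0,0],"twist":0,"claw":10}]'
```

```text
clock: 9.95
tool_pos: [0.4886, 0.2768, 0.1267]
eef_rot: [0.979, 0.203, -0.0, 0.0]
contact_force: [-0.2, -0.3, -2.2]
opening: 0.263
clock: 10.28
tool_pos: [0.4891, 0.2773, 0.1252]
eef_rot: [0.979, 0.203, 0.001, -0.0]
contact_force: [-0.5, 0.1, 5.4]
opening: 0.262
clock: 10.62
tool_pos: [0.4895, 0.2786, 0.1248]
eef_rot: [0.979, 0.203, 0.002, -0.001]
contact_force: [-2.4, 0.7, 16.1]
opening: 0.263
```

Contact at TCP z≈0.125, as expected. Ease off, open and rise.

```bash
python3 -m jog '[{"translation":[0,0,-0.07],"twist":0,"claw":10},{"translation":[0,0,0],"twist":0,"claw":30},{"translation":[0,0,0],"twist":0,"claw":40},{"translation":[0,0,0],"twist":0,"claw":55},{"translation":[0,0,0],"twist":0,"claw":60},{"translation":[0,0,0],"twist":0,"claw":60},{"translation":[0,0,0],"twist":0,"claw":60},{"translation":[0,0,-0.2],"twist":0,"claw":60},{"translation":[0,0,-0.5],"twist":0,"claw":60},{"translation":[0,0,-0.6],"twist":0,"claw":60},{"translation":[0,0,-0.6],"twist":0,"claw":60},{"translation":[0,0,-0.5],"twist":0,"claw":60},{"translation":[0,0,-0.2],"twist":0,"claw":60},{"translation":[0,0,0],"twist":0,"claw":60}]'
python3 - <<'E'
from h import *
go([.514,-.2795,.22])
a,b=cam('side'),cam('top')
cv2.imwrite('pics/c5.png',a['img'][150:480,150:590,::-1])
E
```

```text
clock: 11.78
tool_pos: [0.4897, 0.2775, 0.2317]
eef_rot: [0.979, 0.203, 0.002, -0.001]
contact_force: [-0.1, -0.2, 0.8]
opening: 0.603
t 11.78 tcp [0.4897 0.2775 0.2317] F [-0.1 -0.2  0.8] op 0.603 x [0.918 0.397 0.005] units [-4.977 13.02   0.261]
```

View pics/c5.png

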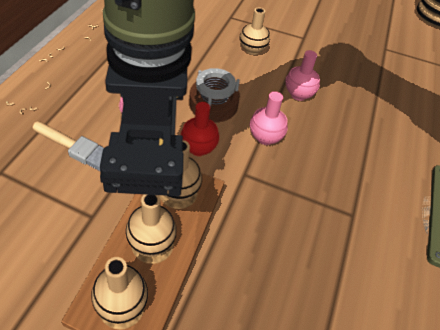

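The flask stands upright on the middle pad at crop (150,232), in line with its neighbours. Next I go over the lone flask.

```bash
python3 -m jog '[{"translation":[-0.1,0.3,0],"twist":0,"claw":60},{"translation":[-0.2,0.5,0],"twist":0,"claw":60},{"translation":[-0.28,0.72,0],"twist":0,"claw":60},{"translation":[-0.28,0.72,0],"twist":0,"claw":60},{"translation":[-0.28,0.72,0],"twist":0,"claw":60},{"translation":[-0.28,0.72,0],"twist":0,"claw":60},{"translation":[-0.28,0.72,0],"twist":0,"claw":60},{"translation":[-0.28,0.72,0],"twist":0,"claw":60},{"translation":[-0.28,0.72,0],"twist":0,"claw":60},{"translation":[-0.28,0.72,0],"twist":0,"claw":60},{"translation":[-0.28,0.72,0],"twist":0,"claw":60},{"translation":[-0.28,0.72,0],"twist":0,"claw":60},{"translation":[-0.28,0.72,0],"twist":0,"claw":60},{"translation":[-0.28,0.72,0],"twist":0,"claw":60},{"translation":[-0.28,0.72,0],"twist":0,"claw":60},{"translation":[-0.28,0.72,0],"twist":0,"claw":60},{"translation":[-0.28,0.72,0],"twist":0,"claw":60},{"translation":[-0.28,0.72,0],"twist":0,"claw":60},{"translation":[-0.14,0.45,0],"twist":0,"claw":60},{"translation":[-0.06,0.25,0],"twist":0,"claw":60}]'
python3 -m jog '[{"translation":[0,0,0],"twist":0,"claw":60},{"translation":[0,0,0],"twist":0,"claw":60},{"translation":[0,0,0],"twist":0,"claw":60},{"translation":[0,0,0],"twist":0,"claw":60}]'
python3 - <<'E'
from h import *
go([.514,-.2795,.074])
a,b=cam('side'),cam('top')
c1=a['img'][110:230,350:470];c2=b['img'][220:340,60:280]
cv2.imwrite('pics/c6.png',np.hstack([cv2.resize(c1,(360,360),interpolation=2),cv2.resize(c2,(440,240),interpolation=2,dst=None) if 0 else cv2.copyMakeBorder(cv2.resize(c2,(440,240),interpolation=2),0,120,0,0,0)])[:,:,::-1])
E
```

```text
clock: 13.55
tool_pos: [0.5104, -0.2846, 0.2279]
eef_rot: [0.98, 0.2, -0.002, 0.0]
contact_force: [-0.1, -0.9, -0.1]
opening: 0.602
clock: 13.88
tool_pos: [0.513, -0.278, 0.2294]
eef_rot: [0.979, 0.204, -0.0, -0.001]
contact_force: [-0.1, -0.2, 0.8]
opening: 0.603
t 13.88 tcp [ 0.513  -0.278   0.2294] F [-0.1 -0.2  0.8] op 0.603 x [0.916 0.4   0.   ] units [0.007 0.049 3.884]
```

View pics/c6.png

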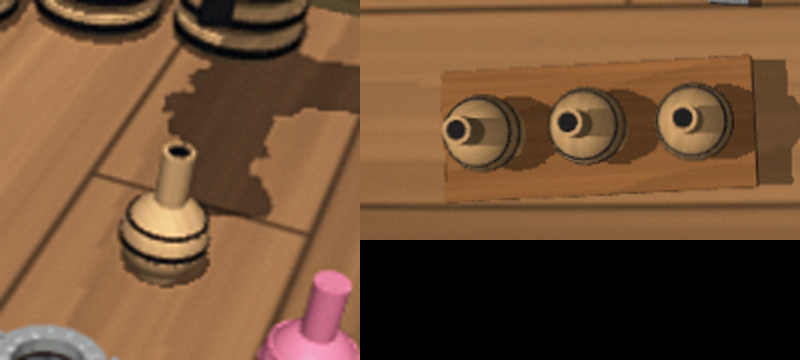

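The row of three is neat, with mouths at crop (456,128), (569,121) and (684,118), evenly spaced to within about 2 mm. The gripper is clear above the next flask. Descend and grip.

```bash
python3 -m jog '[{"translation":[0,0.04,0.3],"twist":0,"claw":60},{"translation":[0,0,0.5],"twist":0,"claw":60},{"translation":[0,0,0.6],"twist":0,"claw":60},{"translation":[0,0,0.6],"twist":0,"claw":60},{"translation":[0,0,0.6],"twist":0,"claw":60},{"translation":[0,0,0.5],"twist":0,"claw":60},{"translation":[0,0,0.4],"twist":0,"claw":60},{"translation":[0,0,0.25],"twist":0,"claw":60},{"translation":[0,0,0.12],"twist":0,"claw":60},{"translation":[0,0,0],"twist":0,"claw":60},{"translation":[0,0,0],"twist":0,"claw":60},{"translation":[0,0,0],"twist":0,"claw":10},{"translation":[0,0,0],"twist":0,"claw":10},{"translation":[0,0,0],"twist":0,"claw":10},{"translation":[0,0,0],"twist":0,"claw":10},{"translation":[0,0,0],"twist":0,"claw":10},{"translation":[0,0,0],"twist":0,"claw":10}]' 50
python3 -m jog '[{"translation":[0,0,-0.2],"twist":0,"claw":10},{"translation":[0,0,-0.4],"twist":0,"claw":10},{"translation":[0,0,-0.5],"twist":0,"claw":10},{"translation":[0,0,-0.5],"twist":0,"claw":10},{"translation":[0,0,-0.5],"twist":0,"claw":10},{"translation":[0,0,-0.4],"twist":0,"claw":10},{"translation":[0,0,-0.2],"twist":0,"claw":10},{"translation":[0,0,0],"twist":0,"claw":10},{"translation":[0,0,0],"twist":0,"claw":10}]'
python3 -c "
from h import *
go([.529,-.0735,.18])"
```

```text
clock: 15.4
tool_pos: [0.5137, -0.2816, 0.0751]
eef_rot: [0.979, 0.203, 0.0, 0.0]
contact_force: [-1.0, 1.3, 3.1]
opening: 0.26
clock: 16.15
tool_pos: [0.5133, -0.2817, 0.1826]
eef_rot: [0.979, 0.203, -0.0, 0.0]
contact_force: [0.3, -0.6, -1.8]
opening: 0.258
t 16.15 tcp [ 0.5133 -0.2817  0.1826] F [ 0.3 -0.6 -1.8] op 0.258 x [ 0.918  0.397 -0.   ] units [ 2.43  -4.62   0.065]
```

```bash
python3 -m jog '[{"translation":[0.1,-0.2,0],"twist":0,"claw":10},{"translation":[0.2,-0.38,0],"twist":0,"claw":10},{"translation":[0.26,-0.5,0],"twist":0,"claw":10},{"translation":[0.26,-0.5,0],"twist":0,"claw":10},{"translation":[0.26,-0.5,0],"twist":0,"claw":10},{"translation":[0.26,-0.5,0],"twist":0,"claw":10},{"translation":[0.26,-0.5,0],"twist":0,"claw":10},{"translation":[0.26,-0.5,0],"twist":0,"claw":10},{"translation":[0.26,-0.5,0],"twist":0,"claw":10},{"translation":[0.2,-0.34,0],"twist":0,"claw":10},{"translation":[0.1,-0.2,0],"twist":0,"claw":10},{"translation":[0,0,0],"twist":0,"claw":10},{"translation":[0,0,0],"twist":0,"claw":10},{"translation":[0,0,0],"twist":0,"claw":10},{"translation":[0,0,0],"twist":0,"claw":10}]'
python3 - <<'E'
from h import *
go([.529,-.0735,.125])
a,b=cam('side'),cam('top')
P=r.get_state()['tool_pos']; print('expected flask foot side',proj(a,np.array(P)-[0,0,.075]),'centre',proj(a,np.array(P)-[0,0,.020]),'belly',proj(a,np.array(P)-[0,0,.039]))
cv2.imwrite('pics/c7.png',cv2.resize(a['img'][130:270,300:440],(560,560),interpolation=2)[:,:,::-1])
E
```

```text
clock: 17.4
tool_pos: [0.5285, -0.0754, 0.1825]
eef_rot: [0.979, 0.202, -0.0, 0.0]
contact_force: [-0.8, -0.2, -1.4]
opening: 0.258
t 17.4 tcp [ 0.5285 -0.0754  0.1825] F [-0.8 -0.2 -1.4] op 0.258 x [ 0.919  0.395 -0.001] units [ 0.03  -0.04   1.438]
expected flask foot side [368.53276353 211.87326905] centre [371.48495288 188.06734364] belly [370.43813263 196.53179959]
```

View pics/c7.png

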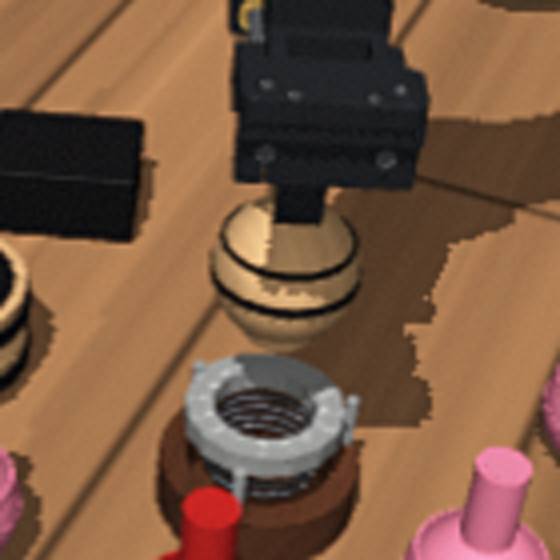

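The flask hangs upright with its belly at (371.5,195.5) in side, within about 1 px of prediction. The ring is directly below at (366.8,232). Now lower it into the ring.

```bash
python3 -m jog '[{"translation":[0.03,-0.04,0.2],"twist":0,"claw":10},{"translation":[0,0,0.3],"twist":0,"claw":10},{"translation":[0,0,0.3],"twist":0,"claw":10},{"translation":[0,0,0.2],"twist":0,"claw":10},{"translation":[0,0,0.15],"twist":0,"claw":10},{"translation":[0,0,0.1],"twist":0,"claw":10},{"translation":[0,0,0.05],"twist":0,"claw":10},{"translation":[0,0,0],"twist":0,"claw":10},{"translation":[0,0,0],"twist":0,"claw":10},{"translation":[0,0,0],"twist":0,"claw":10}]'
python3 -m jog '[{"translation":[0,0,0.1],"twist":0,"claw":10},{"translation":[0,0,0.1],"twist":0,"claw":10},{"translation":[0,0,0],"twist":0,"claw":10},{"translation":[0,0,0],"twist":0,"claw":10},{"translation":[0,0,0],"twist":0,"claw":10}]' 60
```

```text
clock: 18.33
tool_pos: [0.5297, -0.0717, 0.1311]
eef_rot: [0.979, 0.203, 0.0, 0.0]
contact_force: [-0.1, -0.3, -1.4]
opening: 0.258
clock: 18.75
tool_pos: [0.5292, -0.0717, 0.1228]
eef_rot: [0.979, 0.203, -0.0, 0.0]
contact_force: [-0.7, -0.7, 2.7]
opening: 0.258
```

Seated: the spring pushes back about 4 N. Press on.

```bash
python3 -m jog '[{"translation":[0,0,0.1],"twist":0,"claw":10},{"translation":[0,0,0.1],"twist":0,"claw":10},{"translation":[0,0,0.1],"twist":0,"claw":10},{"translation":[0,0,0],"twist":0,"claw":10},{"translation":[0,0,0],"twist":0,"claw":10},{"translation":[0,0,0],"twist":0,"claw":10}]'
python3 -m jog '[{"translation":[0,0,0.08],"twist":0,"claw":10},{"translation":[0,0,0],"twist":0,"claw":10},{"translation":[0,0,0],"twist":0,"claw":10},{"translation":[0,0,0],"twist":0,"claw":10}]'
python3 -m jog '[{"translation":[0,0,0.05],"twist":0,"claw":10},{"translation":[0,0,0],"twist":0,"claw":10},{"translation":[0,0,0],"twist":0,"claw":10},{"translation":[0,0,0],"twist":0,"claw":10}]'
```

```text
clock: 19.25
tool_pos: [0.5292, -0.0717, 0.1107]
eef_rot: [0.979, 0.203, -0.0, 0.0]
contact_force: [-2.5, -0.6, 7.4]
opening: 0.25
clock: 19.58
tool_pos: [0.5292, -0.0718, 0.1077]
eef_rot: [0.979, 0.203, -0.0, 0.0]
contact_force: [-2.8, 1.1, 8.4]
opening: 0.257
clock: 19.92
tool_pos: [0.5292, -0.0717, 0.1058]
eef_rot: [0.979, 0.203, -0.0, 0.0]
contact_force: [-3.0, 0.7, 8.5]
opening: 0.256
```

```bash
python3 -m jog '[{"translation":[0,0,0.04],"twist":0,"claw":10},{"translation":[0,0,0],"twist":0,"claw":10},{"translation":[0,0,0],"twist":0,"claw":10},{"translation":[0,0,0],"twist":0,"claw":10}]'
python3 -m jog '[{"translation":[0,0,0.04],"twist":0,"claw":10},{"translation":[0,0,0],"twist":0,"claw":10},{"translation":[0,0,0],"twist":0,"claw":10},{"translation":[0,0,0],"twist":0,"claw":10}]'
```

```text
clock: 20.25
tool_pos: [0.5292, -0.0718, 0.1051]
eef_rot: [0.979, 0.203, 0.0, 0.0]
contact_force: [-5.1, 0.4, 16.3]
opening: 0.256
clock: 20.58
tool_pos: [0.5294, -0.0718, 0.1048]
eef_rot: [0.979, 0.203, 0.001, 0.0]
contact_force: [-7.5, 0.7, 30.1]
opening: 0.255
```

The force jumps at z≈0.105, so the ring is on the rim. Ease off a little and look.

```bash
python3 -m jog '[{"translation":[0,0,-0.02],"twist":0,"claw":10},{"translation":[0,0,0],"twist":0,"claw":10},{"translation":[0,0,0],"twist":0,"claw":10},{"translation":[0,0,0],"twist":0,"claw":10},{"translation":[0,0,0],"twist":0,"claw":10},{"translation":[0,0,0],"twist":0,"claw":10}]'
python3 - <<'E'
from h import *
go([.529,-.0735,.105])
a=cam('side')
for z in(.064,.044): print(z,proj(a,[.529,-.073,z]))
c=cv2.resize(a['img'][150:270,310:430],(480,480),interpolation=2)
cv2.imwrite('pics/c8.png',np.hstack([c,cv2.copyMakeBorder(cv2.resize(a['img'],(320,240)),0,240,0,0,0)])[:,:,::-1])
E
```

```text
clock: 21.08
tool_pos: [0.5293, -0.0718, 0.1049]
eef_rot: [0.979, 0.203, 0.0, 0.0]
contact_force: [-5.7, 0.4, 23.8]
opening: 0.257
t 21.08 tcp [ 0.5293 -0.0718  0.1049] F [-5.7  0.4 23.8] op 0.257 x [0.918 0.397 0.001] units [-0.025  0.035 -0.001]
0.064 [365.82478262 229.89340833]
0.044 [364.87658334 237.50547857]
```

View pics/c8.png

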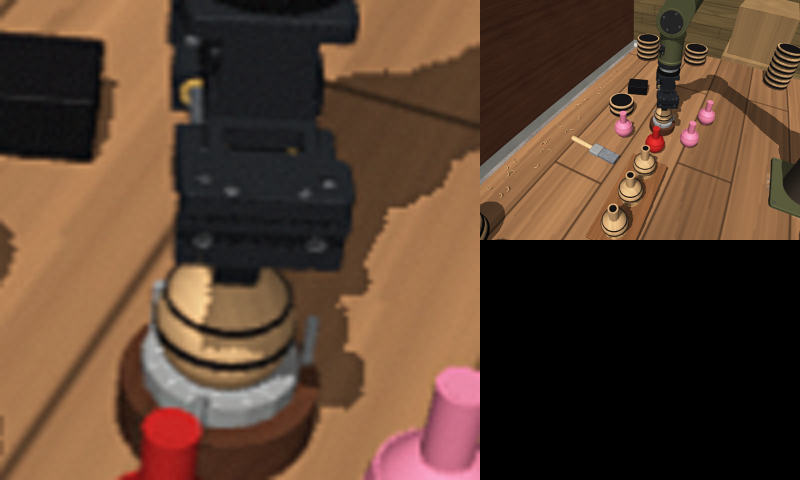

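The ring, around crop (222,370), now lies on the cup's rim with no spring showing and the pins standing proud. The flask is upright, the force is steady at 24 N, and everything else is in place. Hand in.

```bash
python3 -c "
from h import *
print(r.finish_job()); go([.529,-.0735,.105])"
```

```text
the job is handed in; nothing more can be done
None
the job is handed in; nothing more can be done
```

I moved the cradle flask to the free middle pad of the shelf and let go of it. I then set the lone flask upright in the ring and pressed it down onto the cup's rim. I handed the job in at about 21 s, still gripping and pressing.

**What the last checks showed:**
- **Shelf row:** the three flasks stood upright and evenly spaced to within about 2 mm in the top view. The other things in view looked undisturbed.
- **Press:** from first contact the tool travelled about 20 mm down to z 0.105. The force stayed near the expected spring load, then jumped from 8.5 to 16 to 30 N, which marks the stop. I eased it off to a steady 24 N.
- **Picture:** the final side view shows the ring on the rim with no spring visible, and the flask upright.

**Disagreements:**
- Triangulating the ring's top gave 53 mm instead of 64, with a 5 mm gap between the two rays. I relied on where the first flask was gripped and on the top view instead, and those agreed.
- A sideways force of about 6 N remained while pressing.
- I could not take a reading after handing in.

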